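# Hold the hot onion up in the tongs

### The arm

A 6-joint arm with a two-finger parallel gripper is mounted at the origin on a cart in front of the work surface, level with it; the furniture and walls round the work are solid. World frame = base frame: x ahead of the robot, y to its left, z up, the work surface at z = 0. Lengths are in m, angles in rad, forces in N, time in s.
With the tool pointing down it reaches from about 0.4 to 0.925 m from the base axis. Payload 12.5 kg.
Tool frame: the origin (TCP) lies midway between the tips of the shut fingers; the grasp point (between the pads) lies 19 mm behind it (ctrl.hold_point_z is the distance from the TCP to the grasp point, in m); z points along the fingers, y is the line along which they close (so a half turn about z gives the same grasp; the last joint's range is limited). The gripper opens to 95 mm and grips with 3 to 60 N. Pads are 20 mm wide; open, the fingers measure 119 mm over their backs; the gripper's body (75 mm by 180 mm) begins 59 mm behind the grasp point.
Start: joints at [1.042, 0.491, 1.559, -0, 1.092, -0.106], TCP at [0.256, 0.57, 0.185] pointing down, gripper open.
Joint ranges: [-3.1, 3.1], [-0.84, 2.19], [0.05, 2.79], [-1.13, 4.28], [0.06, 2.93], [-2.69, 2.69]. Speed limits (rad/s): [2.22, 2.22, 2.79, 3.14, 3.14, 3.14].

### API

Orientations are given as a unit quaternion [x, y, z, w].
In Python, from rig import ctrl gives the robot as it stands.
- The arm moves only by the tool apply_moves, never from a script. Its argument "plan" is a list of rows, each a list of 3 entries, a list of its own where there are three numbers: the shift along the tool's x, y, z in mm, then the turn, a rotation vector about the tool's x, y, z in rad, then the closure, from 0 (fully open) to 1 (shut). A call has 1 to 10 rows; each row shifts and turns the commanded pose from where the row before left it, along the tool's axes as they then stand; what a row does not reach is not made up. A row lasts 1/12 s, in which the tool goes at most 41.7 mm and 7.16 degrees, less where a joint would pass 70% of its speed; a pose out of reach is approached as far as the arm can. A call is refused whole if a number of a shift passes 41.7 or a number of a turn 0.125, either way. A call with a gripper value outside its range is refused whole. The fingers move at their own pace and stop on an object; "newtons" is the grip in N (left out, the last holds). Time passes only in rows, so rows that do not move let the fingers close. It gives the time, the measured TCP pose, the force, the opening and the grip force at its end, in the units of the state.
- ctrl.observe(): the state, without advancing time (a new reading comes with each control period).
- ctrl.grab_frame(name): name is "scene" or "top" or "wrist"; returns a dict with "color" (384x512x3 uint8, blue, green, red), "mtx" (3x3 intrinsics, pixels), "dist" ([k1, k2, p1, p2, k3] as OpenCV has them; the pictures are not rectified), "rvec" (rotation vector, rad) and "tvec" (3), from world to camera coordinates, as OpenCV has them. Camera axes: x right, y down, z forward; pixel columns grow to the right and rows downward; lengths in m; the calibration is good to about 2 mm. A picture is of the moment at which its call begins. There is no depth.
- ctrl.finish_job(): hands the job in; it is judged then, once.
The state is a dict: "time": time; "q": joint angles; "qd": joint speeds; "joint_efforts": joint torques, N m; "ee_pos": TCP position; "orientation": TCP orientation; "contact_force": force on the tool from outside, world axes, zero at the start; "torque": the same for the moment, N m; "grip_width": opening from 0.0 (shut) to 1.0 (fully open); "grasp_force": force on a finger pad.
Only numpy, scipy, OpenCV 4.12 (cv2) and the standard library are available. Lean on these libraries where they do the work, as an engineer would, in place of code of your own. Each camera call takes 0.05 s, during which the arm holds its last target. There are 200 camera calls.

### The job

The roasted red onion on the round wooden board is too hot to touch: pick up the kitchen tongs by their red handle covers, close their jaws on the onion and lift it at least 10 cm above the board. Finish while still holding it up, still and gripped between the jaws of the tongs; do not put it down or let go. The hand and arm must not touch the onion, and leave the two shakers, the jar and the tin standing where they are.

Things in the scene. Friction and masses are not known exactly. Their poses are not given: they have to be found in the camera images.
- tongs: steel spring tongs, red handle covers, black jaws, 215 mm long, 120 g, lying flat. Origin: on the midline at underside level, midway along the covers; x along the midline from head to jaws, z up. Two mirror-image arms, geared together so x stays the midline, hinge in the head (24 mm across and high) 85 mm behind the origin; a wire loop reaches 29 mm further. Steel arms: z 9 to 23 mm
- tongs_grip (a point): midpoint between the red covers, 17 mm above the underside: squeeze here, fingers closing along the tongs' y. Covers: x -32 to +32 mm, z 4 to 30 mm; width over both 62 mm open, 48 mm at a jaw gap of 55 mm (faces then parallel). A spring holds them open: 5 N on each cover starts closing, 6 N reaches a gap of 55 mm
- tongs_jaws (a point): midpoint between the jaws, 85 mm ahead of the tongs' origin, 13 mm above the underside. Jaws: x 64 to 106 mm, z 0 to 26 mm, cupped to centre a round thing; open gap 84 mm, 105 mm over the outsides. The gap shrinks 2 mm per 1 mm of width over the covers; half of the squeeze beyond the spring's reaches each jaw
- tongs_left (a joint): closing angle of the left arm in rad (the right arm's is equal): 0 fully open (gap 84 mm), 0.085 at a gap of 55 mm, at most 0.2
- onion: red onion, 55 mm across, 65 mm high with its stalk, about 110 g, standing loose and upright on the board. Origin: centre of its underside, z up along the stalk
- onion_center (a point): centre of the onion's bulb, 27 mm above its underside, at its widest level
- board: round wooden board, 250 mm across, 16 mm thick, loose. Origin: centre of its underside
- pepper: shaker with dark green cap, 37 mm across, 69 mm high, leave alone. Origin: centre of its underside
- salt: shaker with grey cap, 37 mm across, 69 mm high, leave alone. Origin: centre of its underside
- jam_jar: glass jar with red lid, 61 mm across, 75 mm high, leave alone. Origin: centre of its underside
- tin: round flat food tin, 86 mm across, 40 mm high, leave alone. Origin: centre of its underside
Things that resemble listed ones, but are neither listed nor needed, are in the scene too. Of the things that look like the onion, the middle-sized one is meant.

How it is judged:
By the outcome, as a careful person would: the job done as asked, in the order asked, and still so for the second after the job is handed in, while the arm keeps its last pose, push and grip.
It also fails if it takes over 38 s, if anything falls off the work surface, if the arm or the gripper's body presses on something with over 40 N, if the wrist force passes 120 N, or if a joint passes its speed limit or range.

## Working session

There is one attempt and no reset: what is moved stays moved. The work goes in short steps, Python scripts to look and compute and a tool call to move; the robot and the scene stay as the last step left them, time stands still between calls to the robot, and variables do not carry over. Pictures are saved under pics/ and viewed, at most 10 in all, crops included, and the job is handed in when it is done.

Besides the shell and the picture viewer there is one more tool, called after "Emit:" as name([rows], argument=value, ...), one row to a line, values as JSON. apply_moves: Moves the arm, as the interface text tells. Its arguments: {"type":"object","properties":{"plan":{"type":"array","items":{"type":"array"}},"newtons":{"type":"number"}},"required":["plan"]}

```bash
mkdir -p pics; ls
python3 - <<'E'
from rig import ctrl
import cv2,pickle
d={}
for n in("scene","top"):
    f=ctrl.grab_frame(n);d[n]=f;cv2.imwrite(f"pics/{n}0.png",f["color"])
    print(n,f["mtx"],f["dist"],f["rvec"],f["tvec"])
pickle.dump(d,open("f0.pkl","wb"))
print(ctrl.observe(),ctrl.hold_point_z)
E
```

```text
pics
scene [[448.75166761   0.         256.93612184]
 [  0.         448.75166761 195.78829168]
 [  0.           0.           1.        ]] [-0.17091977  0.          0.          0.          0.        ] [ 0.63470033 -2.83628692  0.81704697] [0.49215268 0.17911999 0.92386903]
top [[436.0254529    0.         255.82992619]
 [  0.         436.0254529  192.61643079]
 [  0.           0.           1.        ]] [-0.16953316  0.          0.          0.          0.        ] [ 2.18420368 -2.15055657  0.16819953] [0.0323541  0.523891   1.01035933]
{'time': 0.1, 'q': array([ 1.04241084e+00,  4.91477134e-01,  1.55938119e+00,  3.96473537e-05,
        1.09165905e+00, -1.05586053e-01]), 'qd': array([ 6.58691327e-04, -6.52239197e-05, -8.96129949e-04,  7.87215617e-04,
        2.43377659e-03, -2.50363031e-05]), 'joint_efforts': array([ 2.28718629e-03, -6.13627768e+01, -2.58609992e+01,  6.93253311e-02,
        4.71236359e-02, -7.69395479e-05]), 'ee_pos': array([0.25629355, 0.56978535, 0.18443647]), 'orientation': array([ 2.09837581e-01,  9.77736148e-01, -4.33846921e-04, -1.60831702e-04]), 'contact_force': array([ 0.53113921, -0.52399712, -0.09167804]), 'torque': array([ 0.02028472, -0.00244993,  0.01245928]), 'grasp_force': 0.0, 'grip_width': 1.0015739011762397} 0.0188
```

View pics/top0.png

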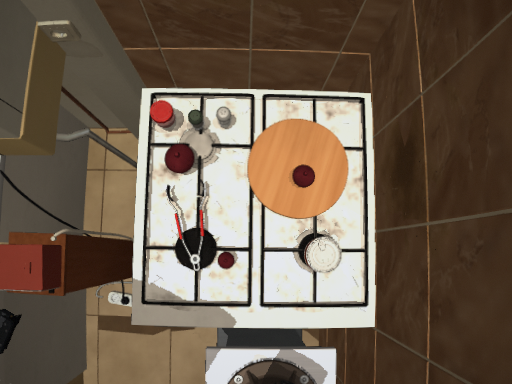

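View pics/scene0.png

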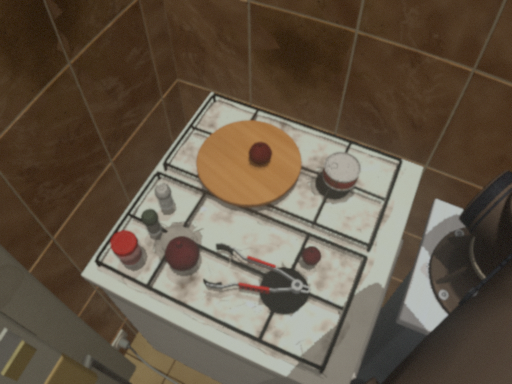

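Both views show it clearly. In the top view, the tongs' head is at about (196,262), the covers around (180,220) and (202,220), and the jaws at (170,190) and (205,186). The board onion is at (303,176) and the tin at (322,253). A large decoy is at (179,158) and a small one at (227,260).

```bash
cat > h.py <<'E'
import numpy as np,cv2
def px2w(f,uv,z):
    "pixels -> world points at height z"
    R=cv2.Rodrigues(f["rvec"])[0];t=np.ravel(f["tvec"])
    n=cv2.undistortPoints(np.float64(uv).reshape(-1,1,2),f["mtx"],f["dist"]).reshape(-1,2)
    d=np.c_[n,np.ones(len(n))]@R; c=-R.T@t
    return c+d*((z-c[2])/d[:,2])[:,None]
def w2px(f,p):
    return cv2.projectPoints(np.float64(p).reshape(-1,3),f["rvec"],f["tvec"],f["mtx"],f["dist"])[0].reshape(-1,2)
def red(f,roi):
    "mask of bright red in roi (x0,y0,x1,y1) -> blob list (centroid, area)"
    h=cv2.cvtColor(f["color"],cv2.COLOR_BGR2HSV)
    m=((h[...,0]<8)|(h[...,0]>172))&(h[...,1]>150)&(h[...,2]>110)
    k=np.zeros(m.shape,np.uint8);x0,y0,x1,y1=roi;k[y0:y1,x0:x1]=m[y0:y1,x0:x1]
    n,_,s,c=cv2.connectedComponentsWithStats(k)
    return [(c[i],s[i,4]) for i in range(1,n) if s[i,4]>8]
E
python3 - <<'E'
import pickle,cv2
from h import *
np.set_printoptions(precision=4,suppress=True)
d=pickle.load(open("f0.pkl","rb"))
t=d["top"];s=d["scene"]
for n,f,roi in(("top",t,(160,180,215,260)),("scene",s,(205,235,310,305))):
    for c,a in red(f,roi): print(n,c,a,px2w(f,[c],.022))
print("head",px2w(t,[(196,262)],.024),px2w(s,[(304,288)],.024))
print("jaws",px2w(t,[(170,190),(205.5,186)],.02),px2w(s,[(222,248),(209,286)],.02))
print("onion",px2w(t,[(303.5,176)],.043),px2w(s,[(260,153)],.043))
print("board",px2w(t,[(298,168)],.016))
print("jar,pep,salt",px2w(t,[(162,111)],.075),px2w(t,[(195,117),(224,113)],.069))
print("tin,small,big",px2w(t,[(322,253)],.04),px2w(t,[(227,260)],.02),px2w(t,[(179,158)],.03))
im=np.hstack([cv2.resize(t["color"][90:290,150:350],(400,400),interpolation=3),cv2.resize(s["color"][225:315,195:325],(400,277),interpolation=3) if 0 else cv2.resize(s["color"][220:320,200:300],(400,400),interpolation=3)])
cv2.imwrite("pics/c1.png",im)
E
```

```text
top [201.3099 222.8592] 71 [[0.4494 0.1699 0.022 ]]
top [178.0926 226.1481] 54 [[0.4404 0.2256 0.022 ]]
scene [261.2564 261.5128] 39 [[0.453  0.1723 0.022 ]]
scene [255.3913 286.7826] 69 [[0.4402 0.2276 0.022 ]]
head [[0.3559 0.1801 0.024 ]] [[0.3504 0.1893 0.024 ]]
jaws [[0.5278 0.2487 0.02  ]
 [0.5391 0.1625 0.02  ]] [[0.5414 0.1788 0.02  ]
 [0.526  0.2657 0.02  ]]
onion [[ 0.5641 -0.0729  0.043 ]] [[ 0.568  -0.0675  0.043 ]]
board [[ 0.5885 -0.063   0.016 ]]
jar,pep,salt [[0.7093 0.267  0.075 ]] [[0.6972 0.1884 0.069 ]
 [0.7082 0.1197 0.069 ]]
tin,small,big [[ 0.3813 -0.1177  0.04  ]] [[0.3619 0.1066 0.02  ]] [[0.6053 0.2282 0.03  ]]
```

View pics/c1.png

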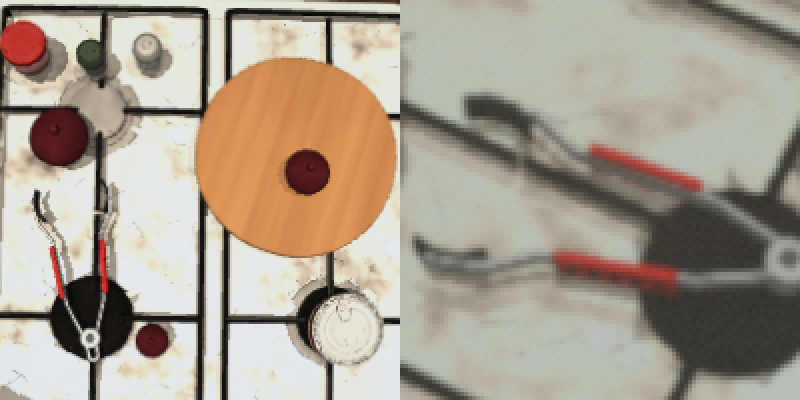

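The crop agrees: the tongs' origin is near (0.445, 0.199), heading about 0.16 rad, and the onion is near (0.566, -0.07). Next I move above the covers.

Emit:
apply_moves([
  [[-21.6,-17.4,0],[0,0,0],0],
  [[-21.6,-17.4,0],[0,0,0],0],
  [[-21.6,-17.4,0],[0,0,0],0],
  [[-21.6,-17.4,0],[0,0,0],0],
  [[-21.6,-17.4,0],[0,0,0],0],
  [[-21.6,-17.4,0],[0,0,0],0],
  [[-21.6,-17.4,0],[0,0,0],0],
  [[-21.6,-17.4,0],[0,0,0],0],
  [[-21.6,-17.4,0],[0,0,0],0],
  [[-21.6,-17.4,0],[0,0,0],0],
])

```text
time: 0.93
ee_pos: [0.3823, 0.3214, 0.1848]
orientation: [0.21, 0.978, -0.0, -0.0]
contact_force: [0.7, 0.7, 0.9]
grip_width: 1.003
grasp_force: 0.0
```

Emit:
apply_moves([
  [[-21.6,-17.4,0],[0,0,0],0],
  [[-21.6,-17.4,0],[0,0,0],0],
  [[-21.6,-17.4,0],[0,0,0],0],
  [[-21.6,-17.4,0],[0,0,0],0],
  [[-21.6,-17.4,0],[0,0,0],0],
  [[0,0,0],[0,0,-0.117],0],
  [[0,0,0],[0,0,-0.117],0],
  [[0,0,0],[0,0,-0.117],0],
  [[0,0,0],[0,0,-0.117],0],
  [[0,0,0],[0,0,-0.117],0],
])

```text
time: 1.77
ee_pos: [0.4447, 0.1989, 0.1847]
orientation: [-0.084, 0.996, -0.0, -0.0]
contact_force: [-0.1, 0.3, 0.4]
grip_width: 0.999
grasp_force: 0.0
```

Emit:
apply_moves([
  [[0,0,0],[0,0,0],0],
  [[0,0,0],[0,0,0],0],
])

```text
time: 1.93
ee_pos: [0.4447, 0.199, 0.1848]
orientation: [-0.079, 0.997, 0.0, -0.0]
contact_force: [-0.6, -0.5, 0.5]
grip_width: 0.999
grasp_force: 0.0
```

```bash
cat >> h.py <<'E'
from scipy.spatial.transform import Rotation as Ro
def plan(s,xyz,yaw):
    "tool-frame shift (mm) and tool z turn taking the TCP to xyz with tool y at heading yaw+90deg (mod 180)"
    R=Ro.from_quat(s["orientation"]).as_matrix()
    y=np.arctan2(R[1,1],R[0,1]); a=(yaw+np.pi/2-y+np.pi/2)%np.pi-np.pi/2
    return R.T@(np.array(xyz)-s["ee_pos"])*1000,-a
E
python3 - <<'E'
from rig import ctrl
from h import *
import pickle
np.set_printoptions(precision=4,suppress=True)
s=ctrl.observe();print(s["ee_pos"],s["orientation"],s["q"],s["contact_force"])
print(plan(s,(.445,.199,.12),.16))
f=ctrl.grab_frame("wrist");pickle.dump(f,open("w1.pkl","wb"));cv2.imwrite("pics/w1.png",f["color"])
print(w2px(f,[(.445,.199,.03),(.361,.185,.024),(.527,.249,.02),(.539,.162,.02)]))
E
```

```text
[0.4447 0.199  0.1848] [-0.0792  0.9969  0.     -0.0001] [ 0.2851  0.2962  1.887   0.0001  0.9585 -1.4443] [-0.6    -0.4826  0.5147]
(array([-0.2849, -0.0656, 64.8194]), np.float64(-0.0014544784354160178))
[[252.3847 169.741 ]
 [251.9243  99.9531]
 [278.497  230.3687]
 [215.5238 229.1104]]
```

View pics/w1.png

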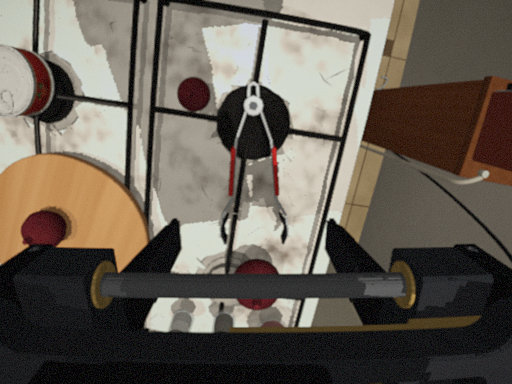

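The wrist view shows the head at (253,105), the covers centred near (254,171), and the jaws at (223,228) and (286,230).

Run:
```python
from rig import ctrl
from h import *
import pickle
np.set_printoptions(precision=4,suppress=True)
f=pickle.load(open("w1.pkl","rb"))
b=red(f,(220,140,290,205));print(b)
p=px2w(f,[c for c,a in b],.024);print(p,p.mean(0))
h=px2w(f,[(253,105)],.024);print(h)
v=p.mean(0)-h[0];print(np.hypot(*v[:2]),np.arctan2(v[1],v[0]))
```

```text
[(array([274.0714, 156.6429]), np.int32(70)), (array([232.2388, 157.2687]), np.int32(67)), (array([230.5278, 183.1944]), np.int32(36)), (array([276.    , 179.7857]), np.int32(14))]
[[0.4251 0.2238 0.024 ]
 [0.4343 0.1713 0.024 ]
 [0.4687 0.1738 0.024 ]
 [0.4547 0.2317 0.024 ]] [0.4457 0.2002 0.024 ]
[[0.3666 0.1872 0.024 ]]
0.08013109269535065 0.16219121230224806
```

Emit:
apply_moves([
  [[-4.4,0.8,25],[0,0,0],0],
  [[0,0,30],[0,0,0],0],
  [[0,0,30],[0,0,0],0],
  [[0,0,30],[0,0,0],0],
  [[0,0,20],[0,0,0],0],
  [[0,0,15],[0,0,0],0],
  [[0,0,10],[0,0,0],0],
  [[0,0,0],[0,0,0],0],
])

```text
time: 2.65
ee_pos: [0.4483, 0.2003, 0.0233]
orientation: [-0.08, 0.997, -0.0, -0.001]
contact_force: [-0.1, -1.2, -0.1]
grip_width: 1.005
grasp_force: 0.0
```

Emit:
apply_moves([
  [[0,0,6],[0,0,0],0],
  [[0,0,5],[0,0,0],0],
  [[0,0,4],[0,0,0],0],
  [[0,0,3],[0,0,0],0],
  [[0,0,2],[0,0,0],0],
  [[0,0,0],[0,0,0],0],
])

```text
time: 3.15
ee_pos: [0.449, 0.2005, 0.0048]
orientation: [-0.081, 0.997, 0.0, -0.0]
contact_force: [-0.2, -0.0, 0.1]
grip_width: 0.995
grasp_force: 0.0
```

Emit:
apply_moves([
  [[0,0,0],[0,0,0],0.41],
  [[0,0,0],[0,0,0],0.41],
  [[0,0,0],[0,0,0],0.41],
  [[0,0,0],[0,0,0],0.41],
  [[0,0,0],[0,0,0],0.41],
  [[0,0,0],[0,0,0],0.41],
  [[0,0,0],[0,0,0],0.41],
  [[0,0,0],[0,0,0],0.41],
  [[0,0,0],[0,0,0],0.41],
  [[0,0,0],[0,0,0],0.41],
], newtons=15)

```text
time: 3.98
ee_pos: [0.4491, 0.2006, 0.0049]
orientation: [-0.081, 0.997, 0.0, 0.0]
contact_force: [0.2, 0.5, 0.5]
grip_width: 0.591
grasp_force: 0.0
```

Run:
```python
from rig import ctrl
from h import *
f=ctrl.grab_frame("wrist");t=ctrl.grab_frame("top");s=ctrl.observe();print(s["grasp_force"],s["grip_width"])
a=cv2.resize(t["color"][160:300,140:280],(400,400),interpolation=3)
b=cv2.resize(f["color"][60:384,94:418],(400,400))
cv2.imwrite("pics/g1.png",np.hstack([b,a]))
```

```text
0.0 0.5874150064841362
```

View pics/g1.png

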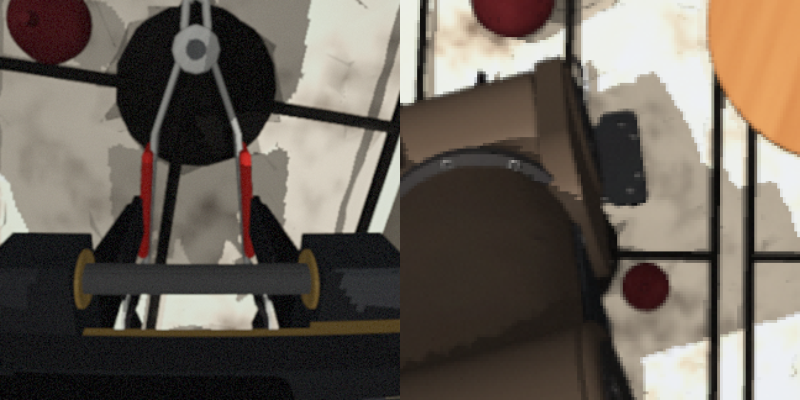

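The fingers are against both covers, whose arms already look slightly closed, but the force reads 0. I'll squeeze a little more and check.

Emit:
apply_moves([
  [[0,0,0],[0,0,0],0.44],
  [[0,0,0],[0,0,0],0.44],
  [[0,0,0],[0,0,0],0.44],
  [[0,0,0],[0,0,0],0.44],
  [[0,0,0],[0,0,0],0.44],
])

```text
time: 4.5
ee_pos: [0.449, 0.2006, 0.0049]
orientation: [-0.081, 0.997, 0.0, 0.0]
contact_force: [0.0, 0.4, -0.1]
grip_width: 0.56
grasp_force: 0.0
```

Run:
```python
from rig import ctrl
from h import *
np.set_printoptions(precision=4,suppress=True)
f=ctrl.grab_frame("wrist");s=ctrl.observe();print(s["grasp_force"],s["grip_width"],s["ee_pos"])
a=cv2.resize(f["color"][130:384,160:350],(449,600))
cv2.imwrite("pics/g2.png",a)
R=Ro.from_quat(s["orientation"]).as_matrix()
for uv in ((213,190),(292.5,185.5),(209,266.5),(296.5,266.5)):
    print(R.T@(px2w(f,[uv],.03)[0]-s["ee_pos"])*1000)
```

```text
0.0 0.5556935178505092 [0.449  0.2005 0.0049]
[ 28.0549 -25.09   -25.0669]
[ 31.0509  25.4906 -25.0635]
[-27.847  -30.2769 -25.0637]
[-27.8545  30.8475 -25.0593]
```

View pics/g2.png

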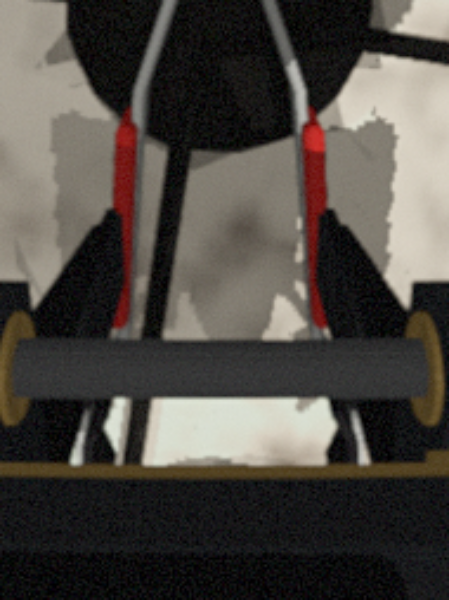

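Measured in the tool frame, the covers are at ±28 mm with the fingers pressing them, so the grip is good. I'll lift a little as a test.

Emit:
apply_moves([
  [[0,0,0],[0,0,0],0.42],
  [[0,0,-4],[0,0,0],0.42],
  [[0,0,-8],[0,0,0],0.42],
  [[0,0,-12],[0,0,0],0.42],
  [[0,0,-16],[0,0,0],0.42],
  [[0,0,-20],[0,0,0],0.42],
  [[0,0,-20],[0,0,0],0.42],
  [[0,0,-10],[0,0,0],0.42],
  [[0,0,0],[0,0,0],0.42],
  [[0,0,0],[0,0,0],0.42],
])

```text
time: 5.38
ee_pos: [0.4492, 0.2006, 0.0956]
orientation: [-0.081, 0.997, 0.0, 0.001]
contact_force: [-0.3, -0.1, -0.7]
grip_width: 0.582
grasp_force: 0.0
```

Run:
```python
from rig import ctrl
from h import *
import pickle
np.set_printoptions(precision=4,suppress=True)
f=ctrl.grab_frame("wrist");g=ctrl.grab_frame("scene");s=ctrl.observe();print(s["grasp_force"],s["grip_width"],s["ee_pos"],s["contact_force"],s["torque"])
pickle.dump((f,g,s),open("l1.pkl","wb"))
cv2.imwrite("pics/l1.png",np.hstack([cv2.resize(f["color"],(400,300)),cv2.resize(g["color"],(400,300))]))
```

```text
0.0 0.5787014720656516 [0.4487 0.2004 0.0945] [-0.1501  0.1854 -0.7952] [ 0.0491  0.0127 -0.0048]
```

View pics/l1.png

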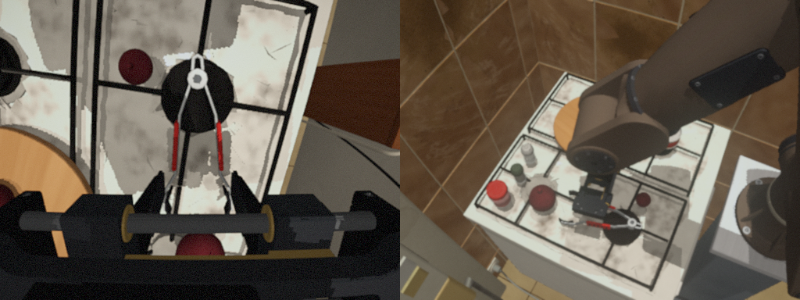

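The tongs stayed on the table (head at (197,78), covers at (176,145) and (219,145) in the left half). The fingers never reached the covers, so I'll check the real finger opening against the image.

Run:
```python
from h import *
import pickle
np.set_printoptions(precision=1,suppress=True)
f,g,s=pickle.load(open("l1.pkl","rb"))
R=Ro.from_quat(s["orientation"]).as_matrix()
for zt in(0,-10,-19):
  for uv in((209,221),(301,218)):
    print(zt,R.T@(px2w(f,[uv],s["ee_pos"][2]-zt/1000)[0]-s["ee_pos"])*1000)
np.set_printoptions(precision=4,suppress=True)
b=red(f,(210,145,300,230));print(b)
p=px2w(f,[c for c,a in b],.024);print(p,px2w(f,[(253,98)],.024))
```

```text
0 [ -5.2 -32.9  -0. ]
0 [-2.7 36.9 -0. ]
-10 [ -0.8 -31.2 -10. ]
-10 [  1.5  35.1 -10. ]
-19 [  3.1 -29.7 -19. ]
-19 [  5.3  33.4 -19. ]
[(array([224.3182, 178.4375]), np.int32(176)), (array([280.7712, 181.6144]), np.int32(236)), (array([222.0833, 213.5833]), np.int32(12))]
[[0.4437 0.1718 0.024 ]
 [0.4379 0.227  0.024 ]
 [0.4807 0.1745 0.024 ]] [[0.3646 0.1873 0.024 ]]
```

The real opening at 0.42 is about 64 mm or more, because closure is not linear in width. I'll go back down and close further until force shows.

Emit:
apply_moves([
  [[0,0,10],[0,0,0],0.2],
  [[0,0,20],[0,0,0],0.2],
  [[0,0,20],[0,0,0],0.2],
  [[0,0,16],[0,0,0],0.2],
  [[0,0,12],[0,0,0],0.2],
  [[0,0,8],[0,0,0],0.2],
  [[0,0,4],[0,0,0],0.2],
  [[0,0,0],[0,0,0],0.42],
  [[0,0,0],[0,0,0],0.46],
  [[0,0,0],[0,0,0],0.48],
])

```text
time: 6.32
ee_pos: [0.4493, 0.2006, 0.0054]
orientation: [-0.081, 0.997, 0.0, 0.0]
contact_force: [-0.6, 0.1, -0.2]
grip_width: 0.647
grasp_force: 0.0
```

Emit:
apply_moves([
  [[0,0,0],[0,0,0],0.5],
  [[0,0,0],[0,0,0],0.5],
  [[0,0,0],[0,0,0],0.5],
  [[0,0,0],[0,0,0],0.5],
])

```text
time: 6.65
ee_pos: [0.4491, 0.2006, 0.0052]
orientation: [-0.081, 0.997, 0.0, 0.0]
contact_force: [-0.3, -0.7, 0.7]
grip_width: 0.499
grasp_force: 0.0
```

Emit:
apply_moves([
  [[0,0,0],[0,0,0],0.53],
  [[0,0,0],[0,0,0],0.53],
  [[0,0,0],[0,0,0],0.53],
  [[0,0,0],[0,0,0],0.53],
])

```text
time: 6.98
ee_pos: [0.449, 0.2005, 0.0049]
orientation: [-0.081, 0.997, 0.0, -0.0]
contact_force: [0.1, -1.2, 0.1]
grip_width: 0.468
grasp_force: 0.0
```

Run:
```python
from rig import ctrl
from h import *
import pickle
np.set_printoptions(precision=4,suppress=True)
f=ctrl.grab_frame("wrist");s=ctrl.observe();print(s["grasp_force"],s["grip_width"],s["ee_pos"])
pickle.dump((f,s),open("w3.pkl","wb"))
cv2.imwrite("pics/g3.png",cv2.resize(f["color"][100:384,110:400],(600,588)))
R=Ro.from_quat(s["orientation"]).as_matrix()
for c,a in red(f,(190,150,320,300)): print(c,a,R.T@(px2w(f,[c],.026)[0]-s["ee_pos"])*1000)
```

```text
0.0 0.4698614165885435 [0.449  0.2005 0.0049]
[211.9152 199.8482] 224 [ 20.0257 -26.6565 -21.0661]
[293.1991 198.7446] 231 [ 20.802   26.9159 -21.0623]
```

View pics/g3.png

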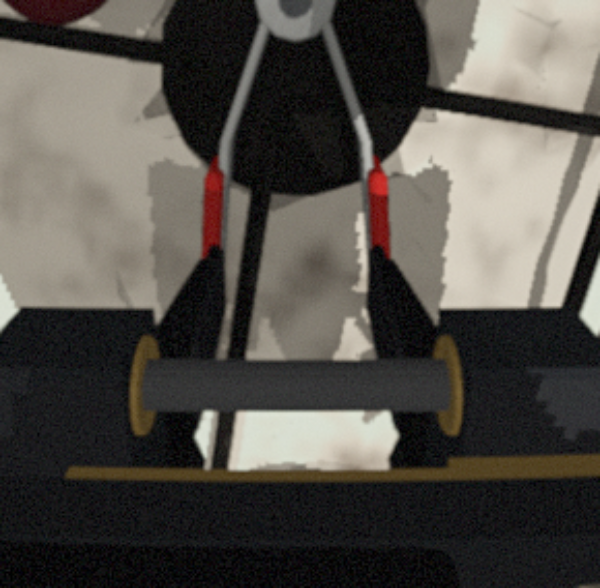

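The fingers now overlap the covers, with no force on the pads. I need to know whether the pads are above the tongs, so I'll triangulate the tongs' real height and the fingertip position from the frames I have.

Run:
```python
from h import *
import pickle
np.set_printoptions(precision=4,suppress=True)
w1=pickle.load(open("w1.pkl","rb"));l1=pickle.load(open("l1.pkl","rb"))[0];w3,s=pickle.load(open("w3.pkl","rb"));d=pickle.load(open("f0.pkl","rb"))
def head(f,c,r=28):
    x,y=map(int,c);g=f["color"][y-r:y+r,x-r:x+r].astype(int)
    return g
def tri(obs):
    A=[];b=[]
    for f,uv in obs:
        R=cv2.Rodrigues(f["rvec"])[0];c=-R.T@np.ravel(f["tvec"])
        v=np.r_[cv2.undistortPoints(np.float64([[uv]]),f["mtx"],f["dist"])[0,0],1]@R;v/=np.linalg.norm(v)
        P=np.eye(3)-np.outer(v,v);A.append(P);b.append(P@c)
    A=np.vstack(A);b=np.hstack(b);x,*_=np.linalg.lstsq(A,b,rcond=None);return x,np.linalg.norm((A@x-b).reshape(-1,3),axis=1)*1e3
for n,f in(("w1",w1),("l1",l1),("w3",w3)):
    R=cv2.Rodrigues(f["rvec"])[0];print(n,-R.T@np.ravel(f["tvec"]))
print("head",tri([(w1,(253,105)),(l1,(253,98)),(w3,(252.6,101)),(d["top"],(195,259))]))
print("headTop/scene",tri([(d["top"],(195,259)),(d["scene"],(297.5,285))]))
m=d["scene"];
print(tri([(w1,(253,105)),(d["scene"],(200+390/4,220+260/4))]))
# fingertip px in w3 -> candidate z
R=Ro.from_quat(s["orientation"]).as_matrix()
for z in(.005,.02,.03,.04):
  print(z,[R.T@(px2w(w3,[uv],z)[0]-s["ee_pos"])*1000 for uv in((110+222*.4833,100+250*.4833),(110+370*.4833,100+250*.4833))])
for n,r in(("w1",(215,80,295,130)),("w3",(215,70,290,140)),("l1",(215,70,290,130))):
    f={"w1":w1,"w3":w3,"l1":l1}[n];k=f["color"][r[1]:r[3],r[0]:r[2]]
```

```text
w1 [0.3643 0.1862 0.3838]
l1 [0.3684 0.1874 0.2945]
w3 [0.3686 0.1875 0.2039]
head (array([ 0.3651,  0.187 , -0.0087]), array([1.7475, 1.0124, 2.2446, 3.0782]))
headTop/scene (array([0.3642, 0.1842, 0.0125]), array([1.4842, 1.4842]))
(array([0.3659, 0.1871, 0.0189]), array([0.7928, 0.7928]))
0.005 [array([ -3.9712, -26.4629,  -0.0655]), array([-3.9686, 27.5248, -0.0617])]
0.02 [array([  2.4742, -24.459 , -15.0655]), array([  2.4766,  25.4576, -15.062 ])]
0.03 [array([  6.7712, -23.123 , -25.0655]), array([  6.7734,  24.0795, -25.0622])]
0.04 [array([ 11.0681, -21.7871, -35.0655]), array([ 11.0703,  22.7014, -35.0624])]
```

Head height is about 0.015–0.02, so the tongs lie at about z=0. The finger silhouette fits tips roughly 30 mm behind the TCP when part open, meaning the fingers passed over the covers. I'll open and descend gently, watching the contact force.

Emit:
apply_moves([
  [[0,0,0],[0,0,0],0.2],
  [[0,0,0],[0,0,0],0.2],
  [[0,0,0],[0,0,0],0.2],
  [[0,0,1],[0,0,0],0.2],
  [[0,0,1.5],[0,0,0],0.2],
  [[0,0,1.5],[0,0,0],0.2],
  [[0,0,1],[0,0,0],0.2],
  [[0,0,0],[0,0,0],0.2],
])

```text
time: 7.7
ee_pos: [0.4489, 0.2005, -0.0004]
orientation: [-0.081, 0.997, -0.0, -0.0]
contact_force: [0.8, -0.6, -0.3]
grip_width: 0.799
grasp_force: 0.0
```

Run:
```python
from rig import ctrl
from h import *
import pickle
np.set_printoptions(precision=4,suppress=True)
f=ctrl.grab_frame("wrist");g=ctrl.grab_frame("scene");s=ctrl.observe();print(s["grip_width"],s["ee_pos"],s["contact_force"])
pickle.dump((f,g,s),open("w4.pkl","wb"))
c=w2px(g,[s["ee_pos"]])[0].astype(int);print(c)
y,x=max(c[1]-50,0),c[0]-50
cv2.imwrite("pics/g4.png",np.hstack([cv2.resize(f["color"][100:384,110:400],(400,392)),cv2.resize(g["color"][y:y+98,x:x+100],(400,392),interpolation=3)]))
print([(w2px(g,[s["ee_pos"]])[0]-(x,y))*4])
```

```text
0.799596549034531 [ 0.449   0.2005 -0.0001] [0.3103 0.5229 0.2802]
[257 277]
[array([200.7265, 203.2305])]
```

View pics/g4.png

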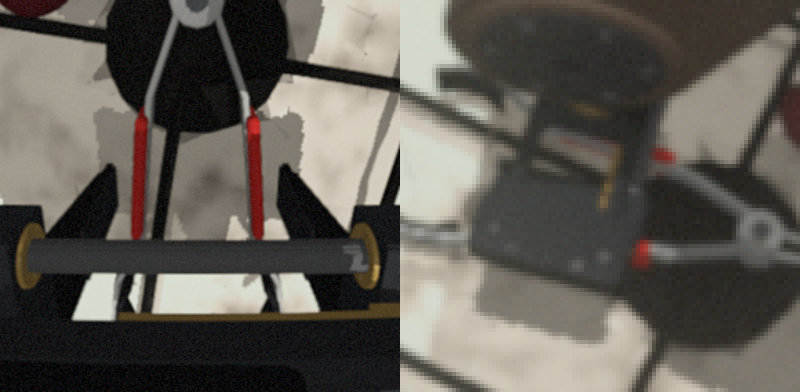

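There's no contact at TCP z=0 and the tip silhouette is the same at every opening, so the real tips are above the TCP. I'll continue down with force checks.

Emit:
apply_moves([
  [[0,0,2],[0,0,0],0.2],
  [[0,0,2],[0,0,0],0.2],
  [[0,0,2],[0,0,0],0.2],
  [[0,0,0],[0,0,0],0.2],
])

```text
time: 8.13
ee_pos: [0.4489, 0.2005, -0.0065]
orientation: [-0.081, 0.997, -0.0, -0.0]
contact_force: [0.2, 0.2, 0.4]
grip_width: 0.801
grasp_force: 0.0
```

Emit:
apply_moves([
  [[0,0,2],[0,0,0],0.2],
  [[0,0,2],[0,0,0],0.2],
  [[0,0,2],[0,0,0],0.2],
  [[0,0,0],[0,0,0],0.2],
])

```text
time: 8.47
ee_pos: [0.4489, 0.2005, -0.0124]
orientation: [-0.081, 0.997, -0.0, -0.0]
contact_force: [-0.2, -0.5, 0.0]
grip_width: 0.805
grasp_force: 0.0
```

Emit:
apply_moves([
  [[0,0,1.5],[0,0,0],0.2],
  [[0,0,1.5],[0,0,0],0.2],
  [[0,0,0],[0,0,0],0.2],
])

```text
time: 8.72
ee_pos: [0.4489, 0.2005, -0.0153]
orientation: [-0.081, 0.997, 0.0, -0.0]
contact_force: [-0.3, -0.2, 0.2]
grip_width: 0.801
grasp_force: 0.0
```

Emit:
apply_moves([
  [[0,0,1.5],[0,0,0],0.2],
  [[0,0,1.5],[0,0,0],0.2],
  [[0,0,1.5],[0,0,0],0.2],
  [[0,0,0],[0,0,0],0.2],
])

```text
time: 9.05
ee_pos: [0.4489, 0.2005, -0.0198]
orientation: [-0.081, 0.997, 0.0, -0.0]
contact_force: [0.3, -0.5, -0.6]
grip_width: 0.802
grasp_force: 0.0
```

Emit:
apply_moves([
  [[0,0,0],[0,0,0],0.36],
  [[0,0,0],[0,0,0],0.36],
  [[0,0,0],[0,0,0],0.38],
  [[0,0,0],[0,0,0],0.4],
  [[0,0,0],[0,0,0],0.41],
  [[0,0,0],[0,0,0],0.41],
  [[0,0,0],[0,0,0],0.41],
], newtons=15)

```text
time: 9.63
ee_pos: [0.4491, 0.2006, -0.0195]
orientation: [-0.081, 0.997, 0.0, 0.0]
contact_force: [0.2, 0.0, 0.4]
grip_width: 0.593
grasp_force: 4.9
```

Force is now 4.9 N at 56 mm, as the spring data predicts. I'll go a bit deeper for more pad overlap.

Emit:
apply_moves([
  [[0,0,0],[0,0,0],0.28],
  [[0,0,0],[0,0,0],0.28],
  [[0,0,1],[0,0,0],0.28],
  [[0,0,1],[0,0,0],0.28],
  [[0,0,1],[0,0,0],0.28],
  [[0,0,1],[0,0,0],0.28],
  [[0,0,0],[0,0,0],0.28],
])

```text
time: 10.22
ee_pos: [0.449, 0.2005, -0.0238]
orientation: [-0.081, 0.997, 0.0, -0.0]
contact_force: [0.1, -0.0, 0.1]
grip_width: 0.725
grasp_force: 0.0
```

Emit:
apply_moves([
  [[0,0,1],[0,0,0],0.28],
  [[0,0,1],[0,0,0],0.28],
  [[0,0,1],[0,0,0],0.28],
  [[0,0,0],[0,0,0],0.28],
])

```text
time: 10.55
ee_pos: [0.449, 0.2005, -0.0267]
orientation: [-0.081, 0.997, 0.0, -0.0]
contact_force: [-0.3, 0.6, -0.1]
grip_width: 0.721
grasp_force: 0.0
```

Emit:
apply_moves([
  [[0,0,0],[0,0,0],0.38],
  [[0,0,0],[0,0,0],0.42],
  [[0,0,0],[0,0,0],0.42],
  [[0,0,0],[0,0,0],0.42],
  [[0,0,-3],[0,0,0],0.42],
  [[0,0,-7],[0,0,0],0.42],
  [[0,0,-12],[0,0,0],0.42],
  [[0,0,-14],[0,0,0],0.42],
  [[0,0,-12],[0,0,0],0.42],
  [[0,0,-7],[0,0,0],0.42],
])

```text
time: 11.38
ee_pos: [0.4494, 0.2007, 0.0301]
orientation: [-0.081, 0.997, 0.0, 0.001]
contact_force: [0.2, 0.4, -1.5]
grip_width: 0.58
grasp_force: 4.6
```

Run:
```python
from rig import ctrl
from h import *
import pickle
np.set_printoptions(precision=4,suppress=True)
f=ctrl.grab_frame("wrist");g=ctrl.grab_frame("scene");s=ctrl.observe();print(s["grasp_force"],s["grip_width"],s["ee_pos"],s["contact_force"],s["torque"])
pickle.dump((f,g,s),open("w5.pkl","wb"))
cv2.imwrite("pics/g5.png",np.hstack([cv2.resize(f["color"],(400,300)),cv2.resize(g["color"][200:350,150:350],(400,300),interpolation=3)]))
d=pickle.load(open("f0.pkl","rb"))
for n,r in(("top",(280,150,330,200)),("scene",(238,132,284,178))):
    c=d[n]["color"];h=cv2.cvtColor(c,cv2.COLOR_BGR2HSV);m=np.zeros(h.shape[:2],np.uint8)
    x0,y0,x1,y1=r;k=h[y0:y1,x0:x1]
    m[y0:y1,x0:x1]=(((k[...,0]>165)|(k[...,0]<5))&(k[...,1]>90)&(k[...,2]<110))
    q,_,st,ce=cv2.connectedComponentsWithStats(m);i=1+st[1:,4].argmax()
    print(n,ce[i],st[i],px2w(d[n],[ce[i]],.043))
```

```text
4.644927754998207 0.5774475647124392 [0.4496 0.2007 0.0297] [ 0.7562  0.2769 -1.2638] [ 0.0334 -0.0297  0.0294]
top [303.2853 175.7535] [293 166  22  21 361] [[ 0.5647 -0.0724  0.043 ]]
scene [260.7067 150.5733] [254 144  16  16  75] [[ 0.5695 -0.0748  0.043 ]]
```

View pics/g5.png

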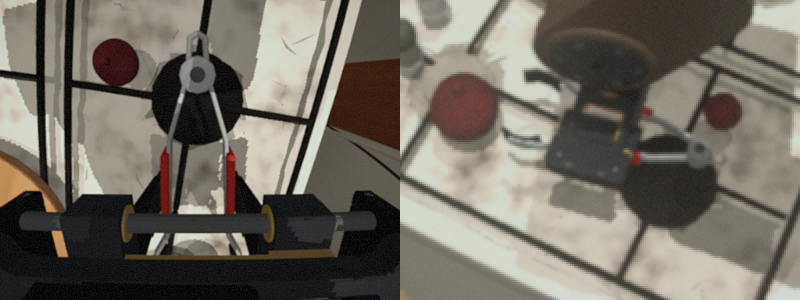

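The tongs are held clear of the table: weight about 1.3 N, head level at (197,73). I'll refine the onion position numerically from the w1, scene and top frames using circle fits.

```bash
cat > on.py <<'E'
from h import *
def onion(f,r,z=.043):
    x0,y0,x1,y1=r;k=f["color"][y0:y1,x0:x1].astype(int)
    m=((k[...,1]<55)&(k[...,2]-k[...,1]>12)&(k[...,2]<140)).astype(np.uint8)
    m=cv2.morphologyEx(m,cv2.MORPH_CLOSE,np.ones((3,3)))
    q,l,st,ce=cv2.connectedComponentsWithStats(m);i=1+st[1:,4].argmax()
    cs,_=cv2.findContours((l==i).astype(np.uint8),cv2.RETR_EXTERNAL,cv2.CHAIN_APPROX_NONE)
    h=cv2.convexHull(max(cs,key=len));c,rad=cv2.minEnclosingCircle(h)
    u=np.array(c)+(x0,y0)
    return u,rad,ce[i]+(x0,y0),st[i,:5],px2w(f,[u,ce[i]+(x0,y0)],z)
E
python3 - <<'E'
from on import *
import pickle
np.set_printoptions(precision=4,suppress=True)
d=pickle.load(open("f0.pkl","rb"));w1=pickle.load(open("w1.pkl","rb"))
for n,f,r in(("top",d["top"],(280,150,330,200)),("scene",d["scene"],(238,132,284,178)),("w1",w1,(8,195,90,247))):
    print(n,*onion(f,r))
E
```

```text
top [303.2368 175.7632] 11.079078674316406 [303.2995 175.7135] [ 13  15  22  22 384] [[ 0.5647 -0.0723  0.043 ]
 [ 0.5648 -0.0724  0.043 ]]
scene [260.     153.9286] 11.116598129272461 [259.7851 153.6556] [ 12  11  21  23 363] [[ 0.5668 -0.065   0.043 ]
 [ 0.5676 -0.0656  0.043 ]]
w1 [ 43.8448 231.0172] 23.561248779296875 [ 44.0256 228.4778] [  14   15   45   37 1327] [[ 0.5701 -0.0682  0.043 ]
 [ 0.5661 -0.0676  0.043 ]]
```

Emit:
apply_moves([
  [[0,0,-6],[0,0,0],0.42],
  [[0,0,-12],[0,0,0],0.42],
  [[0,0,-15],[0,0,0],0.42],
  [[0,0,-15],[0,0,0],0.42],
  [[0,0,-7],[0,0,0],0.42],
  [[0,-6,0],[0,0,0],0.42],
  [[0,-12,0],[0,0,0],0.42],
  [[-1,-18,0],[0,0,0],0.42],
  [[-1,-22,0],[0,0,0],0.42],
  [[-1,-22,0],[0,0,0],0.42],
])

```text
time: 12.32
ee_pos: [0.4644, 0.1205, 0.0824]
orientation: [-0.081, 0.997, -0.0, -0.001]
contact_force: [0.8, 0.3, -0.5]
grip_width: 0.583
grasp_force: 4.6
```

Emit:
apply_moves([
  [[-1,-22,0],[0,0,0],0.42],
  [[-1,-22,0],[0,0,0],0.42],
  [[0,-22,0],[0,0,0],0.42],
  [[0,-22,0],[0,0,0],0.42],
  [[0,-22,0],[0,0,0],0.42],
  [[0,-18,0],[0,0,0],0.42],
  [[0,-14,0],[0,0,0.04],0.42],
  [[0,-10,0],[0,0,0.08],0.42],
  [[0,0,0],[0,0,0.09],0.42],
  [[0,0,0],[0,0,0.09],0.42],
])

```text
time: 13.15
ee_pos: [0.4903, -0.0293, 0.0822]
orientation: [0.072, 0.997, 0.0, -0.001]
contact_force: [-0.6, 0.5, -1.7]
grip_width: 0.58
grasp_force: 4.6
```

Emit:
apply_moves([
  [[0,0,0],[0,0,0.09],0.42],
  [[0,0,0],[0,0,0.09],0.42],
  [[0,0,0],[0,0,0.08],0.42],
  [[0,0,0],[0,0,0.06],0.42],
  [[0,0,0],[0,0,0.04],0.42],
  [[0,0,0],[0,0,0],0.42],
  [[0,0,0],[0,0,0],0.42],
])

```text
time: 13.73
ee_pos: [0.4905, -0.0283, 0.0826]
orientation: [0.246, 0.969, -0.0, -0.001]
contact_force: [0.1, -0.2, -0.9]
grip_width: 0.578
grasp_force: 4.6
```

Run:
```python
from rig import ctrl
from on import *
import pickle
np.set_printoptions(precision=4,suppress=True)
fr={n:ctrl.grab_frame(n) for n in("wrist","scene","top")};s=ctrl.observe()
print(s["grasp_force"],s["grip_width"],s["ee_pos"],s["orientation"],s["contact_force"],s["torque"],s["q"])
pickle.dump((fr,s),open("w6.pkl","wb"))
on=np.array([.567,-.069]);h=-.5
o=on-.085*np.array([np.cos(h),np.sin(h)])
print(plan(s,(*o,s["ee_pos"][2]),h))
f=fr["wrist"]; R=Ro.from_quat(s["orientation"]).as_matrix()
for c,a in red(f,(180,140,330,300)): 
  if a>20: print(c,a,R.T@(px2w(f,[c],s["ee_pos"][2]+.053)[0]-s["ee_pos"])*1000)
print("onion px",w2px(f,[(.567,-.069,.043)]),"open-view",w2px(fr["scene"],[(.567,-.069,.043)]),w2px(fr["top"],[(.567,-.069,.043)]))
# reference: same red blobs just after lift
f5,_,s5=pickle.load(open("w5.pkl","rb"))
R=Ro.from_quat(s5["orientation"]).as_matrix()
for c,a in red(f5,(180,140,330,300)):
  if a>20: print("ref",c,a,R.T@(px2w(f5,[c],s5["ee_pos"][2]+.053)[0]-s5["ee_pos"])*1000)
```

```text
4.644698649644852 0.5845385193607208 [ 0.4908 -0.0279  0.0831] [ 0.2459  0.9693  0.     -0.0003] [-0.0293  0.4004 -0.3135] [-0.0178 -0.0407 -0.0092] [-0.1913  0.4476  1.9894  0.0001  0.7051 -1.2653]
(array([-1.5471,  0.4749, -0.0009]), np.float64(0.003096802647631902))
[209.7654 233.912 ] 341 [ 11.5143 -23.6341 -52.991 ]
[296.1661 234.5392] 319 [ 11.128   24.8477 -52.9965]
onion px [[252.3643 283.3424]] open-view [[260.6505 152.693 ]] [[301.8802 174.794 ]]
ref [295.8059 232.6647] 510 [ 11.5432  24.4663 -53.0182]
ref [209.7485 234.233 ] 485 [ 10.5727 -24.0599 -53.0335]
```

The tongs sit unchanged in the hand. I'll shift 1.5 mm and descend over the onion, checking force partway.

Emit:
apply_moves([
  [[-1.5,0,4],[0,0,0],0.42],
  [[0,0,7],[0,0,0],0.42],
  [[0,0,8],[0,0,0],0.42],
  [[0,0,8],[0,0,0],0.42],
  [[0,0,7],[0,0,0],0.42],
  [[0,0,6],[0,0,0],0.42],
  [[0,0,0],[0,0,0],0.42],
  [[0,0,0],[0,0,0],0.42],
])

```text
time: 14.55
ee_pos: [0.4922, -0.0283, 0.043]
orientation: [0.246, 0.969, 0.0, -0.0]
contact_force: [0.9, -0.9, -1.0]
grip_width: 0.578
grasp_force: 4.6
```

Run:
```python
from rig import ctrl
from on import *
import pickle
np.set_printoptions(precision=4,suppress=True)
fr={n:ctrl.grab_frame(n) for n in("wrist","scene","top")};s=ctrl.observe()
print(s["grasp_force"],s["grip_width"],s["ee_pos"],s["contact_force"],s["torque"])
pickle.dump((fr,s),open("w7.pkl","wb"))
R=Ro.from_quat(s["orientation"]).as_matrix();f=fr["wrist"]
for c,a in red(f,(180,140,330,300)):
  if a>20: print(c,a,R.T@(px2w(f,[c],s["ee_pos"][2]+.053)[0]-s["ee_pos"])*1000)
for n,r in(("top",(280,150,330,200)),("scene",(238,132,284,178))):
    try: print(n,*onion(fr[n],r))
    except Exception as e: print(n,e)
```

```text
4.644678086042404 0.5763559224613196 [ 0.4926 -0.0284  0.0437] [-0.2118  0.0371 -0.5757] [-0.0349  0.0243  0.0167]
[209.769  233.6383] 329 [ 11.9963 -23.1865 -53.0124]
[296.0446 235.0268] 336 [ 11.1404  25.1495 -52.999 ]
top [284. 161.] 9.999999747378752e-05 [284. 161.] [ 4 11  1  1  1] [[ 0.5998 -0.0259  0.043 ]
 [ 0.5998 -0.0259  0.043 ]]
scene [264.  165.5] 22.209331512451172 [266.2339 169.9708] [  7  22  39  24 171] [[ 0.5444 -0.0387  0.043 ]
 [ 0.5345 -0.0294  0.043 ]]
```

No contact so far, so I'll continue to the widest level of the onion.

Emit:
apply_moves([
  [[0,0,4],[0,0,0],0.42],
  [[0,0,6],[0,0,0],0.42],
  [[0,0,6],[0,0,0],0.42],
  [[0,0,5],[0,0,0],0.42],
  [[0,0,4],[0,0,0],0.42],
  [[0,0,0],[0,0,0],0.42],
])

```text
time: 15.2
ee_pos: [0.4919, -0.0283, 0.0174]
orientation: [0.246, 0.969, 0.0, -0.001]
contact_force: [-0.8, 0.1, -0.6]
grip_width: 0.578
grasp_force: 4.6
```

Emit:
apply_moves([
  [[0,0,4],[0,0,0],0.42],
  [[0,0,4],[0,0,0],0.42],
  [[0,0,4],[0,0,0],0.42],
  [[0,0,2],[0,0,0],0.42],
  [[0,0,0],[0,0,0],0.42],
  [[0,0,0],[0,0,0],0.42],
])

```text
time: 15.7
ee_pos: [0.4923, -0.0284, 0.0043]
orientation: [0.246, 0.969, 0.0, -0.0]
contact_force: [0.3, 0.6, -1.8]
grip_width: 0.583
grasp_force: 4.6
```

Emit:
apply_moves([
  [[0,0,0],[0,0,0],0.44],
  [[0,0,0],[0,0,0],0.46],
  [[0,0,0],[0,0,0],0.48],
  [[0,0,0],[0,0,0],0.5],
  [[0,0,0],[0,0,0],0.52],
  [[0,0,0],[0,0,0],0.54],
  [[0,0,0],[0,0,0],0.56],
  [[0,0,0],[0,0,0],0.58],
  [[0,0,0],[0,0,0],0.6],
  [[0,0,0],[0,0,0],0.6],
], newtons=15)

```text
time: 16.53
ee_pos: [0.4925, -0.0284, 0.0045]
orientation: [0.246, 0.969, 0.0, 0.0]
contact_force: [-0.2, -0.8, -0.5]
grip_width: 0.497
grasp_force: 15.0
```

Emit:
apply_moves([
  [[0,0,0],[0,0,0],0.65],
  [[0,0,0],[0,0,0],0.65],
  [[0,0,0],[0,0,0],0.65],
  [[0,0,0],[0,0,0],0.65],
  [[0,0,0],[0,0,0],0.65],
], newtons=28)

```text
time: 16.95
ee_pos: [0.4924, -0.0284, 0.0045]
orientation: [0.246, 0.969, 0.0, 0.0]
contact_force: [0.6, -1.7, 0.7]
grip_width: 0.499
grasp_force: 28.0
```

It stopped at 47.3 mm over the covers, which is a gap of about 54 mm, so the onion is between the jaws at 28 N. Now I lift 150 mm smoothly.

Emit:
apply_moves([
  [[0,0,-1],[0,0,0],0.65],
  [[0,0,-3],[0,0,0],0.65],
  [[0,0,-5],[0,0,0],0.65],
  [[0,0,-7],[0,0,0],0.65],
  [[0,0,-9],[0,0,0],0.65],
  [[0,0,-10],[0,0,0],0.65],
  [[0,0,-10],[0,0,0],0.65],
  [[0,0,-10],[0,0,0],0.65],
  [[0,0,-10],[0,0,0],0.65],
  [[0,0,-10],[0,0,0],0.65],
])

```text
time: 17.78
ee_pos: [0.4924, -0.0284, 0.0807]
orientation: [0.246, 0.969, 0.0, 0.0]
contact_force: [-1.1, 0.6, -2.8]
grip_width: 0.494
grasp_force: 28.0
```

Emit:
apply_moves([
  [[0,0,-10],[0,0,0],0.65],
  [[0,0,-10],[0,0,0],0.65],
  [[0,0,-10],[0,0,0],0.65],
  [[0,0,-10],[0,0,0],0.65],
  [[0,0,-10],[0,0,0],0.65],
  [[0,0,-9],[0,0,0],0.65],
  [[0,0,-7],[0,0,0],0.65],
  [[0,0,-5],[0,0,0],0.65],
  [[0,0,-3],[0,0,0],0.65],
  [[0,0,-1],[0,0,0],0.65],
])

```text
time: 18.62
ee_pos: [0.4924, -0.0284, 0.1548]
orientation: [0.246, 0.969, 0.0, 0.0]
contact_force: [0.2, -0.5, -2.1]
grip_width: 0.494
grasp_force: 28.0
```

Emit:
apply_moves([
  [[0,0,0],[0,0,0],0.65],
  [[0,0,0],[0,0,0],0.65],
  [[0,0,0],[0,0,0],0.65],
  [[0,0,0],[0,0,0],0.65],
  [[0,0,0],[0,0,0],0.65],
  [[0,0,0],[0,0,0],0.65],
])

```text
time: 19.12
ee_pos: [0.4923, -0.0284, 0.1543]
orientation: [0.246, 0.969, 0.0, -0.0]
contact_force: [-0.9, 0.4, -2.0]
grip_width: 0.498
grasp_force: 28.0
```

Run:
```python
from rig import ctrl
from on import *
import pickle
np.set_printoptions(precision=4,suppress=True)
fr={n:ctrl.grab_frame(n) for n in("wrist","scene","top")};s=ctrl.observe()
print(s["time"],s["grasp_force"],s["grip_width"],s["ee_pos"],s["contact_force"],s["torque"])
F=[]
for i in range(8): ctrl.grab_frame("wrist");F.append(np.r_[ctrl.observe()["contact_force"],ctrl.observe()["torque"]])
print(np.mean(F,0))
R=Ro.from_quat(s["orientation"]).as_matrix();f=fr["wrist"]
for c,a in red(f,(180,140,330,300)):
  if a>20: print(c,a,R.T@(px2w(f,[c],s["ee_pos"][2]+.053)[0]-s["ee_pos"])*1000)
exp=(.567,-.069,.193)
g=fr["scene"];c=w2px(g,[exp])[0].astype(int);print("expected onion px",c,"old",w2px(g,[(.567,-.069,.043)]))
r=(c[0]-40,c[1]-40,c[0]+40,c[1]+40)
try: print(onion(g,r,.193))
except Exception as e: print(e)
k=g["color"][132:178,238:284].astype(int);print("dark red px at old place",((k[...,1]<55)&(k[...,2]-k[...,1]>12)&(k[...,2]<140)).sum())
```

```text
19.2667 27.999300062656403 0.4954324286000566 [ 0.4923 -0.0284  0.1543] [ 0.2295  0.3715 -2.5056] [ 0.0422  0.0931 -0.0043]
[-0.1856 -0.1686 -2.3278  0.0404  0.0626  0.0005]
[215.314  234.2195] 328 [ 11.0887 -20.1055 -53.0005]
[290.6437 234.773 ] 348 [ 10.7399  22.2679 -52.9971]
expected onion px [261 108] old [[260.6505 152.693 ]]
(array([281.7115, 139.5769]), 9.72875690460205, array([280.6667, 142.1167]), array([ 51,  62,  17,  18, 120], dtype=int32), array([[ 0.4952, -0.0109,  0.193 ],
       [ 0.4945, -0.0041,  0.193 ]]))
dark red px at old place 90
```

The wrist carries 2.33 N, which matches tongs plus onion (230 g), and the moment fits a load at the jaws. The onion is up 15 cm and steady, so I'm handing in.

```bash
python3 -c "
from rig import ctrl
print(ctrl.finish_job())"
```

```text
the job is handed in; nothing more can be done
None
```

I handed the job in with the onion gripped in the tongs' jaws and held still about 15 cm above the board; the wrist load (2.3 N) and grip width fit this, but I had no picture views left to check the final lift by eye.

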